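# Free-run check of a laser engraver's carriage

## Task

The belt is off the laser engraver: check that its carriage runs freely both ways along the beam. Send it gliding to the left and let it coast on its own for at least three seconds, still faster than 3 cm/s, while your hand travels along with the laser head, centred on it to within 1.5 cm but not touching it, ready to catch it; then do the same back to the right. Never let it run hard into an end stop, leave it standing at the right-hand end, let go, and leave the calliper, panel and hex key on the machine's bed as they lie.

Things in the scene. Friction and masses are not known exactly. Their poses are not given: they have to be found in the camera images.
- engraver: Laser engraver, fixed on the bench: low black frame 340 mm (x) by 744 mm (y), 54 mm high, with a bed in it; across its middle a black beam along y, 684 mm long, top at 108 mm, between two end plates with tops at 115 mm. Origin on the bench under the beam's middle; x away from the robot, y to its left along the beam, z up. Only the laser head rises above 118 mm.
- laser_head (a joint): Carriage travel in m, growing to the left (engraver +y): 0 at the right (home) end stop, 0.6 at the left one. Belt off, ball bearings: nothing drives or brakes it. Nominal moving mass 0.65 kg (0.4 to 1 kg), viscous drag nominally 0.2 N s/m (0.15 to 0.25), hardly any dry friction: left alone, its speed decays with a time constant of 2 to 6 s.
- head_foot (a point): Centre of the underside of the laser head, which rides on the carriage on the robot's side of the beam: upright finned block 35 x 35 mm, 120 mm tall, from 55 to 175 mm above the bench, a black fan as its top; behind it a plate 60 mm wide, top at 115 mm. Axes as the engraver's; at engraver x = -0.048, y = joint value - 0.300. Its top 55 mm stand clear to grasp or straddle across y.
- head_top (a point): Centre of the laser head's top face, 175 mm above the bench. Keeping the hand with the head means: tool point (TCP) within 15 mm of this point sideways and between 60 mm below and 50 mm above it.
- calliper: Steel calliper with a black slide, 190 x 45 x 10 mm, lying on the cutting bed in front of the beam; leave alone. Origin at its underside.
- test_panel: Small plywood panel with a round hole, 90 x 120 x 5 mm, on the bed behind the beam; leave alone. Origin at its underside.
- hex_key: Black L-shaped hex key, 85 x 30 x 7 mm, on the bed in front of the beam; leave alone. Origin at the end of its long arm.

How it is judged:
By the outcome, as a careful person would: the job done as asked, in the order asked, and still so for the second after the job is handed in, with the robot touching nothing.
It also fails if it takes over 58 s, if anything falls off the work surface, if the arm or the gripper's body presses on something with over 40 N, if the wrist force passes 120 N, or if a joint passes its speed limit or range.

## Robot

A 7-joint arm with a two-finger parallel gripper is mounted at the origin on the work surface. World frame = base frame: x ahead of the robot, y to its left, z up, the work surface at z = 0. Lengths are in m, angles in rad, forces in N, time in s.
With the tool pointing down it reaches from about 0.4 to 0.875 m from the base axis. Payload 19.3 kg.
Tool frame: the origin (TCP) lies between the finger pads, 19 mm behind the fingertips; this is the grasp point; z points along the fingers, y is the line along which they close (so a half turn about z gives the same grasp; the last joint's range is limited). The gripper opens to 85 mm and grips with 20 to 120 N. Pads are 22 mm wide; open, the fingers measure 114 mm over their backs; the gripper's body (76 mm by 85 mm) begins 54 mm behind the grasp point. The pads swing forward as they close: fully open they stand 13 mm farther back than shut.
Start: joints at [-1.345, 0.521, -0.036, 1.599, 0.021, 1.021, -0.113], TCP at [0.182, 0.598, 0.25] pointing down, gripper open.
Joint ranges: [-2.91, 2.91], [-0.3, 2.13], [-1.5, 1.42], [0.17, 2.43], [-1.26, 4.41], [0.16, 1.93], [-2.52, 2.52]. Speed limits (rad/s): [1.89, 1.89, 2.39, 2.39, 3.01, 3.01, 3.01].

## Interface

Orientations are given as a unit quaternion [x, y, z, w].
In Python, from bench import status, vision, arm gives the robot as it stands.
- The arm moves only by the tool apply_moves, never from a script. Its argument "targets" is a list of rows, each a list of 3 entries, a list of its own where there are three numbers: the shift along the tool's x, y, z each as a share of 0.3 m, from -1 to 1, then the turn, a rotation vector about the tool's x, y, z each as a share of 1.5 rad, from -1 to 1, then the opening, from 0 (shut) to 1 (fully open). In form: [[[tx, ty, tz], [wx, wy, wz], fingers], ...]. A call has 1 to 8 rows; each row is the pose to reach, as a shift and turn from the pose commanded when the call began, along the tool's axes at that moment; what a row does not reach only later rows make up. A row lasts 1/12 s, in which the tool goes at most 41.7 mm and 7.16 degrees, less where a joint would pass 70% of its speed; a pose out of reach is approached as far as the arm can. A call with a number of a shift or a turn outside -1 to 1 is refused whole. A call with a gripper value outside its range is refused whole. The fingers move at their own pace and stop on an object; "force" is the grip in N (left out, the last holds). Time passes only in rows, so rows that repeat a pose let the fingers close. It gives the time, the measured TCP pose, the force, the opening and the grip force at its end, in the units of the state.
- status.get_obs(): the state, without advancing time (a new reading comes with each control period).
- vision.camera(name): name is "side" or "top" or "wrist"; returns the picture (420x560x3 uint8, red, green, blue); there is no depth.
- vision.camera_model(name): a dict with "fx", "fy", "cx", "cy" (pixels), "eye" and "attitude" of the camera in the world. Camera axes: x right, y up, looking along -z (the intrinsics and any distortion apply to the point x, -y, -z); pixel columns grow to the right and rows downward; lengths in m; the calibration is good to about 2 mm. A picture is of the moment at which its call begins: read the wrist's pose just before it. camera_model takes no time and is no camera call; for the wrist camera it gives the pose at the moment of the call.
- arm.hand_in(): hands the job in; it is judged then, once.
The state is a dict: "time": time; "qpos": joint angles; "qd": joint speeds; "effort": joint torques, N m; "tool_pos": TCP position; "eef_rot": TCP orientation; "contact_force": force on the tool from outside, world axes, zero at the start; "wrist_torque": the same for the moment, N m; "gripper_width": opening from 0.0 (shut) to 1.0 (fully open); "grip_force": force on a finger pad.
Only numpy, scipy, OpenCV 4.12 (cv2) and the standard library are available. Lean on these libraries where they do the work, as an engineer would, in place of code of your own. Each camera call takes 0.05 s, during which the arm holds its last target. There are 200 camera calls.

## Working session

There is one attempt and no reset: what is moved stays moved. The work goes in short steps, Python scripts to look and compute and a tool call to move; the robot and the scene stay as the last step left them, time stands still between calls to the robot, and variables do not carry over. Pictures are saved under pics/ and viewed, at most 10 in all, crops included, and the job is handed in when it is done.

Besides the shell and the picture viewer there is one more tool, called after "Request:" as name([rows], argument=value, ...), one row to a line, values as JSON. apply_moves: Moves the arm, as the interface text tells. Its arguments: {"type":"object","properties":{"targets":{"type":"array"},"force":{"type":"number"}},"required":["targets"]}

```bash
mkdir -p pics
python3 - <<'E'
from bench import status, vision
import cv2
o=status.get_obs();print(o)
for n in("top","side"):
    m=vision.camera_model(n);print(n,m)
    cv2.imwrite(f"pics/{n}0.png",vision.camera(n)[:,:,::-1])
E
```

```text
{'time': 0.0, 'qpos': array([-1.34521159,  0.52203814, -0.03631764,  1.59996376,  0.02121467,
        1.02108684, -0.11281054]), 'qd': array([-8.19175209e-04,  8.47423553e-04,  9.40164430e-04, -3.12509518e-03,
       -9.24362493e-05, -2.59246942e-04,  8.04713119e-04]), 'effort': array([ 7.18813790e-04, -9.27094603e+01,  1.98011354e+00, -3.69934773e+01,
        1.79365621e-02,  8.20576708e-03, -1.74565071e-05]), 'tool_pos': array([0.18213718, 0.59756567, 0.24942663]), 'eef_rot': array([ 1.47364747e-01,  9.89082061e-01, -5.54287413e-04, -3.45499764e-05]), 'contact_force': array([ 0.03529671,  0.50581193, -0.35419203]), 'wrist_torque': array([-0.02567231, -0.00796676,  0.01555838]), 'grip_force': 0.0, 'gripper_width': 0.9982232663466375}
top {'fx': 395.1013143588689, 'fy': 395.1013143588689, 'cx': 277.02916739848143, 'cy': 209.2310259018881, 'eye': array([ 0.38697964, -0.07296299,  0.79575564]), 'attitude': array([-0.06893773,  0.07215538,  0.7042212 , -0.70293221])}
side {'fx': 431.43713140807046, 'fy': 431.43713140807046, 'cx': 277.01751092168115, 'cy': 213.68717142536153, 'eye': array([0.35242054, 0.52615085, 0.75068865]), 'attitude': array([-0.05382865,  0.37086491,  0.9204958 , -0.11067596])}
```

View pics/top0.png

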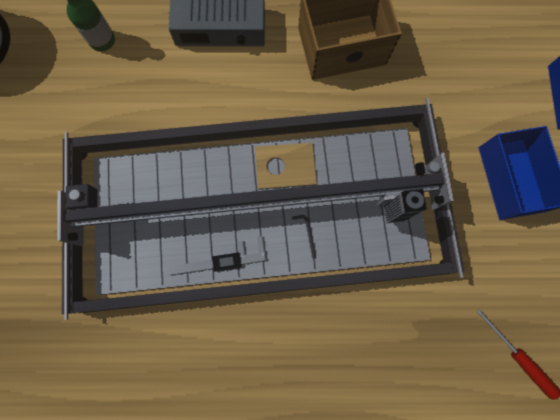

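View pics/side0.png

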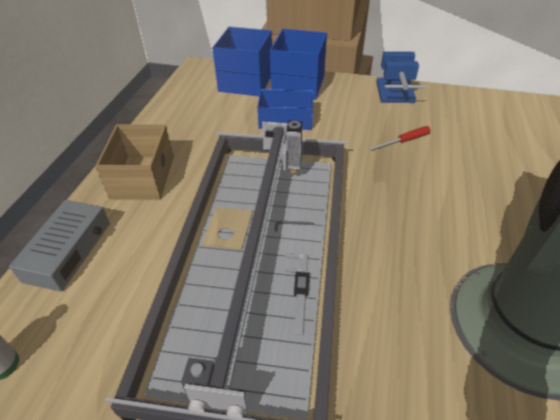

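The engraver lies across the top view (left = +y). The frame spans about (68,140)-(460,275), and the head is at its right end with its fan at (415,201). I'll enlarge both ends to measure.

Run:
```python
import cv2,numpy as np
a=cv2.imread("pics/top0.png")
L=cv2.resize(a[120:330,40:140],None,fx=2.8,fy=2.8,interpolation=3)
R=cv2.resize(a[85:295,375:480],None,fx=2.8,fy=2.8,interpolation=3)
im=np.hstack([L,R]);im=np.clip(im.astype(float)*1.8,0,255).astype('uint8')
print(L.shape,R.shape);cv2.imwrite("pics/c1.png",im)
```

```text
(588, 280, 3) (588, 294, 3)
```

View pics/c1.png

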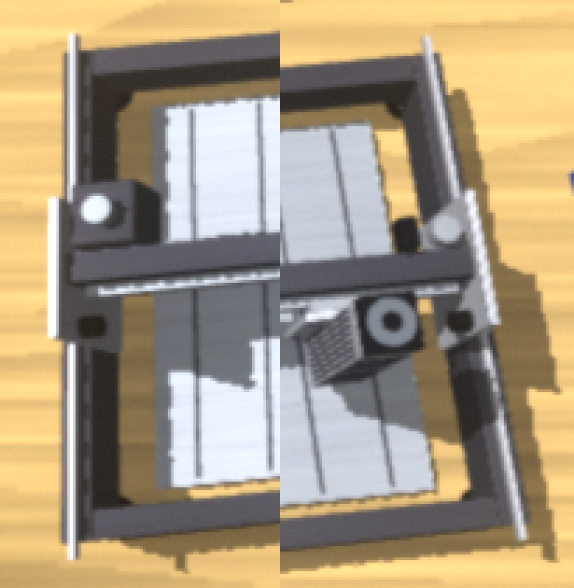

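The crop shows the fan hub at about (415.0,199.6). The beam's top ends are at x≈66 (rows 210–220) and x≈443.6 (rows 173.6–183.9).

```bash
cat > h.py <<'E'
import numpy as np
from scipy.spatial.transform import Rotation as R
from bench import vision
def proj_z(m,u,v,z):
    d=R.from_quat(m["attitude"]).apply([(u-m["cx"])/m["fx"],-(v-m["cy"])/m["fy"],-1])
    return m["eye"]+d*(z-m["eye"][2])/d[2]
def pix(m,p):
    c=R.from_quat(m["attitude"]).inv().apply(np.asarray(p)-m["eye"])
    return m["fx"]*c[0]/-c[2]+m["cx"], m["fy"]*c[1]/c[2]+m["cy"]
E
python3 - <<'E'
from h import *
m=vision.camera_model("top")
h=proj_z(m,415,199.6,.175)
l=(proj_z(m,66.1,210,.108)+proj_z(m,66.1,220,.108))/2
r=(proj_z(m,443.6,173.6,.108)+proj_z(m,443.6,183.9,.108))/2
d=l-r;print(h,l,r,np.linalg.norm(d),"yaw",np.degrees(np.arctan2(-d[0],d[1])))
y=d/np.linalg.norm(d);x=np.array([y[1],-y[0],0]);c=(l+r)/2
print("c",c,"head in eng",(h-c)@x,(h-c)@y)
# frame-based yaw: beam ends, rails
def P(u,v,L,z): return proj_z(m,(40+u/2.8) if L else 375+(u-280)/2.8,(120 if L else 85)+v/2.8,z)
for n,p in dict(lt=P(72,35,1,.054),lb=P(72,557,1,.054),rt=P(427,38,0,.054),rb=P(522,538,0,.054)).items(): print(n,p,(p-c)@x,(p-c)@y)
s=vision.camera_model("side");print(pix(s,h),pix(s,l),pix(s,r))
E
```

```text
[ 0.52827289 -0.2986033   0.175     ] [0.51643949 0.2964046  0.108     ] [ 0.58212667 -0.37751259  0.108     ] 0.6771109086561968 yaw 5.567074241802179
c [ 0.54928308 -0.04055399  0.108     ] head in eng -0.045944697862007 -0.25479395028845647
lt [0.69354363 0.34344343 0.054     ] 0.18083207980757626 0.36819137095945353
lb [0.33524197 0.30630312 0.054     ] -0.17938260232818942 0.3659854300040524
rt [ 0.76651039 -0.38316837  0.054     ] 0.1829653707516426 -0.36207180514959497
rb [ 0.40824233 -0.41826075  0.054     ] -0.1770171953170786 -0.3622427359371782
(np.float64(294.3940772178474), np.float64(124.48906624813831)) (np.float64(215.48512119360194), np.float64(386.4380971661284)) (np.float64(280.27730126805045), np.float64(126.57774511005482))
```

Request:
apply_moves([
  [[-0.99,-0.53,0],[0,0,-0.26],1],
  [[-0.99,-0.53,0],[0,0,-0.26],1],
  [[-0.99,-0.53,0],[0,0,-0.26],1],
  [[-0.99,-0.53,0],[0,0,-0.26],1],
  [[-0.99,-0.53,0],[0,0,-0.26],1],
  [[-0.99,-0.53,0],[0,0,-0.26],1],
  [[-0.99,-0.53,0],[0,0,-0.26],1],
  [[-0.99,-0.53,0],[0,0,-0.26],1],
])

```text
time: 0.77
tool_pos: [0.4178, 0.3606, 0.2499]
eef_rot: [-0.047, 0.999, -0.0, -0.0]
contact_force: [1.1, 0.7, 0.8]
gripper_width: 1.003
grip_force: 0.0
```

```bash
cat >> h.py <<'E'
def go(p,yaw_deg=None):
    """shares of shift/turn from measured pose to world p, tool y at engraver y (yaw)"""
    from bench import status
    o=status.get_obs();r=R.from_quat(o["eef_rot"])
    s=r.inv().apply(np.asarray(p)-o["tool_pos"])/.3
    a=np.radians(5.65)
    want=R.from_matrix(np.array([[-np.cos(a),-np.sin(a),0],[-np.sin(a),np.cos(a),0],[0,0,-1]]).T)
    w=(r.inv()*want).as_rotvec()/1.5
    print("t",o["time"],"pos",o["tool_pos"].round(4),"shift",s.round(3),"turn",w.round(3),"w",o["gripper_width"],o["contact_force"].round(1))
X=np.array([np.cos(np.radians(5.65)),np.sin(np.radians(5.65)),0]);Y=np.array([-X[1],X[0],0]);C=np.array([.551,-.039,0])
def head(j,z=.175): return C-.048*X+(j-.3)*Y+[0,0,z]
E
python3 - <<'E'
from h import *
go([.49,.08,.25]); print(X,Y,head(.043))
E
```

```text
t 0.7667 pos [0.4178 0.3606 0.2499] shift [-0.152 -0.954 -0.   ] turn [-0.    -0.    -0.003] w 1.0027279986072655 [1.1 0.7 0.8]
[0.99514186 0.09845136 0.        ] [-0.09845136  0.99514186  0.        ] [ 0.52853519 -0.29947712  0.175     ]
```

Request:
apply_moves([
  [[-0.15,-0.99,0],[0,0,0],1],
  [[-0.15,-0.99,0],[0,0,0],1],
  [[-0.15,-0.99,0],[0,0,0],1],
  [[-0.15,-0.99,0],[0,0,0],1],
  [[-0.15,-0.99,0],[0,0,0],1],
  [[-0.15,-0.99,0],[0,0,0],1],
  [[-0.15,-0.99,0],[0,0,0],1],
  [[-0.15,-0.99,0],[0,0,0],1],
])

```text
time: 1.43
tool_pos: [0.4903, 0.0643, 0.25]
eef_rot: [-0.044, 0.999, -0.001, 0.0]
contact_force: [-1.4, -0.6, 0.2]
gripper_width: 0.998
grip_force: 0.0
```

Run:
```python
from h import *
go(head(.12,.25));go(head(.043,.25))
```

```text
t 1.4333 pos [0.4903 0.0643 0.25  ] shift [-0.018 -0.962  0.002] turn [-0.001 -0.    -0.007] w 0.9977314526475448 [-1.4 -0.6  0.2]
t 1.4333 pos [0.4903 0.0643 0.25  ] shift [-0.021 -1.219  0.003] turn [-0.001 -0.    -0.007] w 0.9977314526475448 [-1.4 -0.6  0.2]
```

Request:
apply_moves([
  [[-0.02,-0.95,0],[0,0,-0.007],1],
  [[-0.02,-0.95,0],[0,0,-0.007],1],
  [[-0.02,-0.95,0],[0,0,-0.007],1],
  [[-0.02,-0.95,0],[0,0,-0.007],1],
  [[-0.02,-0.95,0],[0,0,-0.007],1],
  [[-0.02,-0.95,0],[0,0,-0.007],1],
  [[-0.02,-0.95,0],[0,0,-0.007],1],
  [[-0.02,-0.95,0],[0,0,-0.007],1],
])

```text
time: 2.1
tool_pos: [0.5214, -0.2195, 0.2498]
eef_rot: [-0.049, 0.999, -0.001, -0.0]
contact_force: [0.4, -1.0, -0.4]
gripper_width: 1.001
grip_force: 0.0
```

Run:
```python
from h import *
import cv2
go(head(.043,.25))
m=vision.camera_model("wrist");print(m["fx"],m["eye"],pix(m,head(.043)))
cv2.imwrite("pics/w1.png",vision.camera("wrist")[:,:,::-1])
```

```text
t 2.1 pos [ 0.5214 -0.2195  0.2498] shift [ 0.002 -0.268 -0.   ] turn [-0.002 -0.    -0.001] w 1.0012948133556943 [ 0.4 -1.  -0.4]
310.7655307491279 [ 0.44065768 -0.22772425  0.37407772] (np.float64(167.67689706651345), np.float64(232.93212586590454))
```

View pics/w1.png

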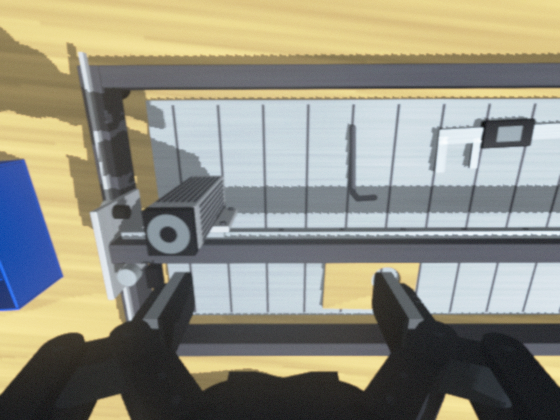

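The fan hub is at (168,235), against a predicted (167.7,232.9). The pose model is good to about 1.5 mm, so I'll go over the head and descend.

Request:
apply_moves([
  [[0,-0.14,0],[0,0,0],1],
  [[0,-0.268,0],[0,0,0],1],
  [[0,-0.268,0],[0,0,0],1],
  [[0,-0.268,0.1],[0,0,0],1],
  [[0,-0.268,0.2],[0,0,0],1],
  [[0,-0.268,0.28],[0,0,0],1],
  [[0,-0.268,0.315],[0,0,0],1],
  [[0,-0.268,0.315],[0,0,0],1],
])

```text
time: 2.82
tool_pos: [0.5299, -0.291, 0.1534]
eef_rot: [-0.053, 0.999, 0.001, -0.002]
contact_force: [-0.6, -1.1, -0.1]
gripper_width: 1.001
grip_force: 0.0
```

Run:
```python
from h import *
import cv2
go(head(.043,.155))
m=vision.camera_model("wrist");print(pix(m,head(.043)))
cv2.imwrite("pics/w2.png",vision.camera("wrist")[:,:,::-1])
```

```text
t 2.8167 pos [ 0.5299 -0.291   0.1534] shift [ 0.007 -0.028 -0.005] turn [ 0.001 -0.002  0.005] w 1.0014814193556683 [-0.6 -1.1 -0.1]
(np.float64(263.2585175505603), np.float64(321.2942071665394))
```

View pics/w2.png

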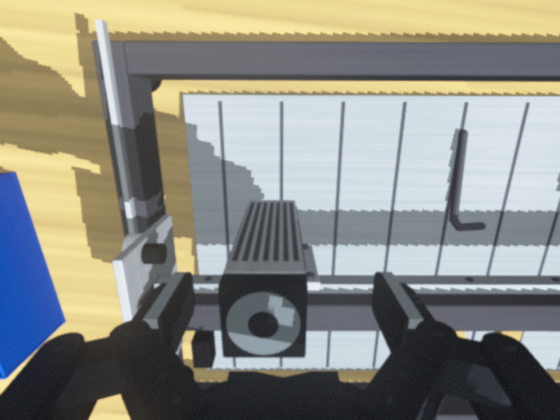

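Request:
apply_moves([
  [[0,0,0],[0,0,0],1],
  [[0,0,0],[0,0,0],1],
])

```text
time: 3.03
tool_pos: [0.5315, -0.2924, 0.1571]
eef_rot: [-0.052, 0.999, -0.0, 0.001]
contact_force: [-0.2, 0.2, 0.2]
gripper_width: 0.998
grip_force: 0.0
```

Request:
apply_moves([
  [[0,0,0],[0,0,0],0.3],
  [[0,0,0],[0,0,0],0.3],
  [[0,0,0],[0,0,0],0.3],
], force=25)

```text
time: 3.28
tool_pos: [0.5309, -0.2923, 0.1561]
eef_rot: [-0.052, 0.999, -0.0, 0.0]
contact_force: [0.5, -0.7, 0.5]
gripper_width: 0.601
grip_force: 0.0
```

```bash
cat >> h.py <<'E'
def hub(save=None):
    """fan hub in wrist picture -> joint value, offset of head from TCP along Y"""
    import cv2
    from bench import status
    T=cv2.imread("pics/w2.png")[284:362,217:309]
    o=status.get_obs();m=vision.camera_model("wrist");im=vision.camera("wrist")[:,:,::-1].copy()
    if save: cv2.imwrite(save,im)
    r=cv2.matchTemplate(im[250:420],T,cv2.TM_CCOEFF_NORMED);_,s,_,(u,v)=cv2.minMaxLoc(r)
    d=0
    if 0<u<r.shape[1]-1:
        a,b,c=r[v,u-1:u+2];d=.5*(a-c)/(a-2*b+c)
    u=u+d+263.3-217;v=v+250+323-284
    p=proj_z(m,u,v,.175)
    print("t",round(o["time"],3),"score",round(s,3),"uv",round(u,1),v,"head",p.round(4),"j",round((p-C)@Y+.3,4),"head-tcp along Y",round((p-o["tool_pos"])@Y,4),"tcp j",round((o["tool_pos"]-C)@Y+.3,4),"x",round((o["tool_pos"]-C)@X,4),"z",o["tool_pos"][2].round(4),"grip",round(o["gripper_width"],3),round(o["grip_force"],1),"F",o["contact_force"].round(1),"v",o["qd"][0].round(3))
E
python3 - <<'E'
from h import *
go(head(.05,.155));hub("pics/w3.png")
E
```

```text
t 3.2833 pos [ 0.5309 -0.2923  0.1561] shift [0.01  0.    0.004] turn [-0.     0.001  0.004] w 0.6005726954072954 [ 0.5 -0.7  0.5]
t 3.283 score 0.887 uv 267.2 316 head [ 0.5289 -0.2994  0.175 ] j 0.043 head-tcp along Y -0.0069 tcp j 0.0499 x -0.0449 z 0.1561 grip 0.601 0.0 F [ 0.5 -0.7  0.5] v -0.001
```

Request:
apply_moves([
  [[0.01,-0.023,0],[0,0,0],0.6],
  [[0.01,-0.023,0],[0,0,0],0.6],
  [[0.01,-0.023,0],[0,0,0],0.3],
  [[0.01,-0.023,0],[0,0,0],0.3],
  [[0.01,-0.023,0],[0,0,0],0.3],
], force=25)

```text
time: 3.75
tool_pos: [0.5282, -0.2997, 0.1557]
eef_rot: [-0.052, 0.999, -0.0, -0.0]
contact_force: [-2.1, -0.1, 4.8]
gripper_width: 0.396
grip_force: 28.2
```

Run:
```python
from h import *
go(head(.043,.155));hub()
```

```text
t 3.75 pos [ 0.5282 -0.2997  0.1557] shift [-0.001  0.001  0.002] turn [-0.    -0.     0.004] w 0.3959238639939417 [-2.1 -0.1  4.8]
t 3.75 score 0.868 uv 283.0 323 head [ 0.5286 -0.3001  0.175 ] j 0.0423 head-tcp along Y -0.0005 tcp j 0.0428 x -0.0483 z 0.1557 grip 0.396 28.2 F [-2.1 -0.1  4.8] v -0.001
```

Request:
apply_moves([
  [[0,0.012,0],[0,0,0],0.3],
  [[0,0.036,0],[0,0,0],0.3],
  [[0,0.072,0],[0,0,0],0.3],
  [[0,0.119,0],[0,0,0],0.3],
  [[0,0.166,0],[0,0,0],0.3],
])

```text
time: 4.22
tool_pos: [0.523, -0.2491, 0.1557]
eef_rot: [-0.052, 0.999, 0.0, 0.0]
contact_force: [-0.4, 0.4, 5.0]
gripper_width: 0.398
grip_force: 28.3
```

Run:
```python
from h import *
from bench import status
go(head(.043+.166*.3,.155));print(status.get_obs()["qd"].round(3))
```

```text
t 4.2167 pos [ 0.523  -0.2491  0.1557] shift [-0.002 -0.003  0.002] turn [0.    0.    0.004] w 0.39757035706440463 [-0.4  0.4  5. ]
[-0.275 -0.124 -0.006  0.242  0.007 -0.121 -0.26 ]
```

Request:
apply_moves([
  [[0,0.047,0],[0,0,0],1],
  [[0,0.093,0],[0,0,0],1],
  [[0,0.138,0],[0,0,0],1],
  [[0,0.182,0],[0,0,0],1],
  [[0,0.225,0],[0,0,0],1],
  [[0,0.267,0],[0,0,0],1],
  [[0,0.307,0],[0,0,0],1],
  [[0,0.347,0],[0,0,0],1],
])

```text
time: 4.88
tool_pos: [0.5122, -0.1452, 0.1555]
eef_rot: [-0.052, 0.999, -0.0, -0.0]
contact_force: [0.5, -0.1, 0.8]
gripper_width: 1.0
grip_force: 0.0
```

Run:
```python
from h import *
hub()
from bench import status
print(status.get_obs()["time"])
```

```text
t 4.883 score 0.847 uv 293.5 324 head [ 0.5125 -0.1414  0.175 ] j 0.2019 head-tcp along Y 0.0038 tcp j 0.1981 x -0.0491 z 0.1555 grip 1.0 0.0 F [ 0.5 -0.1  0.8] v -0.262
4.9333
```

Request:
apply_moves([
  [[0,0.08,0],[0,0,0],1],
  [[0,0.127,0],[0,0,0],1],
  [[0,0.17,0],[0,0,0],1],
  [[0,0.213,0],[0,0,0],1],
  [[0,0.256,0],[0,0,0],1],
  [[0,0.297,0],[0,0,0],1],
  [[0,0.337,0],[0,0,0],1],
  [[0,0.377,0],[0,0,0],1],
])

```text
time: 5.6
tool_pos: [0.5004, -0.033, 0.1555]
eef_rot: [-0.052, 0.999, -0.0, 0.0]
contact_force: [-0.3, -0.1, -0.3]
gripper_width: 0.996
grip_force: 0.0
```

Run:
```python
from h import *
hub()
```

```text
t 5.6 score 0.899 uv 264.6 325 head [ 0.5024 -0.0407  0.175 ] j 0.303 head-tcp along Y -0.0079 tcp j 0.311 x -0.0497 z 0.1555 grip 0.996 0.0 F [-0.3 -0.1 -0.3] v -0.287
```

Request:
apply_moves([
  [[0,0.033,0],[0,0,0],1],
  [[0,0.068,0],[0,0,0],1],
  [[0,0.103,0],[0,0,0],1],
  [[-0.003,0.138,0],[0,0,0],1],
  [[-0.003,0.173,0],[0,0,0],1],
  [[-0.005,0.207,0],[0,0,0],1],
  [[-0.005,0.242,0],[0,0,0],1],
  [[-0.005,0.275,0],[0,0,0],1],
])

```text
time: 6.32
tool_pos: [0.4933, 0.0495, 0.1555]
eef_rot: [-0.052, 0.999, 0.0, -0.0]
contact_force: [0.3, 0.1, 0.1]
gripper_width: 1.0
grip_force: 0.0
```

Run:
```python
from h import *
hub()
```

```text
t 6.317 score 0.901 uv 273.9 323 head [0.4939 0.0454 0.175 ] j 0.3896 head-tcp along Y -0.0042 tcp j 0.3937 x -0.0487 z 0.1555 grip 1.0 0.0 F [0.3 0.1 0.1] v -0.234
```

Request:
apply_moves([
  [[0,0.035,0],[0,0,0],1],
  [[0,0.067,0],[0,0,0],1],
  [[0,0.097,0],[0,0,0],1],
  [[0,0.127,0],[0,0,0],1],
  [[0,0.156,0],[0,0,0],1],
  [[0,0.184,0],[0,0,0],1],
  [[0,0.212,0],[0,0,0],1],
  [[0,0.241,0],[0,0,0],1],
])

```text
time: 7.03
tool_pos: [0.4857, 0.121, 0.1555]
eef_rot: [-0.052, 0.999, -0.0, -0.0]
contact_force: [-0.2, 0.3, 0.2]
gripper_width: 0.999
grip_force: 0.0
```

Run:
```python
from h import *
hub()
```

```text
t 7.033 score 0.883 uv 279.3 323 head [0.4861 0.119  0.175 ] j 0.4637 head-tcp along Y -0.002 tcp j 0.4656 x -0.0492 z 0.1555 grip 0.999 0.0 F [-0.2  0.3  0.2] v -0.199
```

Request:
apply_moves([
  [[0,0.033,0],[0,0,0],1],
  [[0,0.062,0],[0,0,0],1],
  [[0,0.088,0],[0,0,0],1],
  [[0,0.113,0],[0,0,0],0.3],
  [[0,0.137,0],[0,0,0],0.3],
  [[0,0.161,0],[0,0,0],0.3],
  [[0,0.184,0],[0,0,0],0.3],
  [[0,0.207,0],[0,0,0],0.3],
])

```text
time: 7.75
tool_pos: [0.4793, 0.1827, 0.1556]
eef_rot: [-0.052, 0.999, 0.0, 0.0]
contact_force: [1.0, 0.5, 1.6]
gripper_width: 0.394
grip_force: 25.9
```

Request:
apply_moves([
  [[0,0.022,0],[0,0,0],0.3],
  [[0,0.04,0],[0,0,0],0.3],
  [[0,0.053,0],[0,0,0],0.3],
  [[0,0.06,0],[0,0,0],0.3],
  [[0,0.063,0],[0,0,0],0.3],
  [[0,0.063,0],[0,0,0],0.3],
])

```text
time: 8.25
tool_pos: [0.4775, 0.2008, 0.1556]
eef_rot: [-0.052, 0.999, -0.0, 0.0]
contact_force: [0.0, -0.6, 4.0]
gripper_width: 0.395
grip_force: 26.5
```

Run:
```python
from h import *
go(head(.58,.155));hub("pics/w4.png")
```

```text
t 8.25 pos [0.4775 0.2008 0.1556] shift [-0.006  0.114  0.002] turn [-0.     0.     0.004] w 0.39458562354783205 [ 0.  -0.6  4. ]
t 8.25 score 0.867 uv 283.0 323 head [0.4777 0.2003 0.175 ] j 0.5454 head-tcp along Y -0.0005 tcp j 0.5459 x -0.0496 z 0.1556 grip 0.395 26.5 F [ 0.  -0.6  4. ] v 0.007
```

Request:
apply_moves([
  [[0,-0.011,0],[0,0,0],0.3],
  [[0,-0.033,0],[0,0,0],0.3],
  [[0,-0.066,0],[0,0,0],0.3],
  [[0,-0.11,0],[0,0,0],0.3],
  [[0,-0.155,0],[0,0,0],0.3],
])

```text
time: 8.72
tool_pos: [0.4822, 0.1536, 0.1555]
eef_rot: [-0.052, 0.999, -0.0, -0.0]
contact_force: [0.2, -0.9, 4.0]
gripper_width: 0.394
grip_force: 26.5
```

Request:
apply_moves([
  [[0,-0.045,0],[0,0,0],1],
  [[0,-0.09,0],[0,0,0],1],
  [[0,-0.134,0],[0,0,0],1],
  [[0,-0.178,0],[0,0,0],1],
  [[0,-0.222,0],[0,0,0],1],
  [[0,-0.265,0],[0,0,0],1],
  [[0,-0.307,0],[0,0,0],1],
  [[0,-0.348,0],[0,0,0],1],
])

```text
time: 9.38
tool_pos: [0.4929, 0.0493, 0.1553]
eef_rot: [-0.052, 0.999, -0.0, -0.0]
contact_force: [0.5, -0.1, -0.0]
gripper_width: 1.004
grip_force: 0.0
```

Run:
```python
from h import *
hub()
```

```text
t 9.383 score 0.858 uv 284.4 324 head [0.4934 0.0494 0.175 ] j 0.3936 head-tcp along Y 0.0 tcp j 0.3936 x -0.0491 z 0.1553 grip 1.004 0.0 F [ 0.5 -0.1 -0. ] v 0.29
```

Request:
apply_moves([
  [[0,-0.057,0],[0,0,0],1],
  [[0,-0.1,0],[0,0,0],1],
  [[0,-0.142,0],[0,0,0],1],
  [[0,-0.182,0],[0,0,0],1],
  [[0,-0.22,0],[0,0,0],1],
  [[0,-0.258,0],[0,0,0],1],
  [[0,-0.295,0],[0,0,0],1],
  [[0,-0.332,0],[0,0,0],1],
])

```text
time: 10.1
tool_pos: [0.5036, -0.0494, 0.1555]
eef_rot: [-0.052, 0.999, -0.0, -0.0]
contact_force: [0.5, 0.4, -0.7]
gripper_width: 0.998
grip_force: 0.0
```

Run:
```python
from h import *
hub()
```

```text
t 10.1 score 0.85 uv 290.9 322 head [ 0.503  -0.0467  0.175 ] j 0.297 head-tcp along Y 0.0027 tcp j 0.2944 x -0.0482 z 0.1555 grip 0.998 0.0 F [ 0.5  0.4 -0.7] v 0.263
```

Request:
apply_moves([
  [[0,-0.043,0],[0,0,0],1],
  [[0,-0.078,0],[0,0,0],1],
  [[0,-0.113,0],[0,0,0],1],
  [[0,-0.147,0],[0,0,0],1],
  [[0,-0.18,0],[0,0,0],1],
  [[0,-0.212,0],[0,0,0],1],
  [[0,-0.244,0],[0,0,0],1],
  [[0,-0.275,0],[0,0,0],1],
])

```text
time: 10.82
tool_pos: [0.5122, -0.1314, 0.1555]
eef_rot: [-0.052, 0.999, -0.0, -0.0]
contact_force: [1.2, -0.3, 0.8]
gripper_width: 1.001
grip_force: 0.0
```

Run:
```python
from h import *
hub()
```

```text
t 10.817 score 0.832 uv 289.8 322 head [ 0.5117 -0.1292  0.175 ] j 0.2141 head-tcp along Y 0.0022 tcp j 0.2119 x -0.0477 z 0.1555 grip 1.001 0.0 F [ 1.2 -0.3  0.8] v 0.207
```

Request:
apply_moves([
  [[0,-0.038,0],[0,0,0],1],
  [[0,-0.067,0],[0,0,0],1],
  [[0,-0.095,0],[0,0,0],1],
  [[0,-0.122,0],[0,0,0],1],
  [[0,-0.149,0],[0,0,0],1],
  [[0,-0.176,0],[0,0,0],1],
  [[0,-0.202,0],[0,0,0],1],
  [[0,-0.228,0],[0,0,0],1],
])

```text
time: 11.53
tool_pos: [0.5194, -0.1992, 0.1555]
eef_rot: [-0.052, 0.999, 0.0, -0.0]
contact_force: [0.8, -0.4, -0.0]
gripper_width: 1.002
grip_force: 0.0
```

Request:
apply_moves([
  [[0,-0.025,0],[0,0,0],1],
  [[0,-0.05,0],[0,0,0],1],
  [[0,-0.075,0],[0,0,0],1],
  [[0,-0.098,0],[0,0,0],0.3],
  [[0,-0.122,0],[0,0,0],0.3],
  [[0,-0.145,0],[0,0,0],0.3],
  [[0,-0.168,0],[0,0,0],0.3],
  [[0,-0.19,0],[0,0,0],0.3],
])

```text
time: 12.2
tool_pos: [0.5253, -0.2558, 0.1556]
eef_rot: [-0.052, 0.999, -0.0, 0.0]
contact_force: [0.1, -0.3, 0.2]
gripper_width: 0.398
grip_force: 25.7
```

Request:
apply_moves([
  [[0,-0.022,0],[0,0,0],0.3],
  [[0,-0.04,0],[0,0,0],0.3],
  [[0,-0.053,0],[0,0,0],0.3],
  [[0,-0.06,0],[0,0,0],0.3],
  [[0,-0.063,0],[0,0,0],0.3],
  [[0,-0.063,0],[0,0,0],0.3],
])

```text
time: 12.7
tool_pos: [0.5272, -0.274, 0.1556]
eef_rot: [-0.052, 0.999, -0.0, -0.0]
contact_force: [-1.8, -0.9, 4.8]
gripper_width: 0.397
grip_force: 26.4
```

Run:
```python
from h import *
go(head(.0,.155));hub()
```

```text
t 12.7 pos [ 0.5272 -0.274   0.1556] shift [ 0.005 -0.228  0.002] turn [-0.    -0.     0.004] w 0.396677632782396 [-1.8 -0.9  4.8]
t 12.7 score 0.852 uv 283.1 320 head [ 0.526  -0.2746  0.175 ] j 0.068 head-tcp along Y -0.0005 tcp j 0.0685 x -0.0468 z 0.1556 grip 0.397 26.4 F [-1.8 -0.9  4.8] v -0.006
```

Request:
apply_moves([
  [[0,-0.015,0],[0,0,0],0.3],
  [[0,-0.045,0],[0,0,0],0.3],
  [[0,-0.08,0],[0,0,0],0.3],
  [[0,-0.115,0],[0,0,0],0.3],
  [[0,-0.148,0],[0,0,0],0.3],
  [[0,-0.174,0],[0,0,0],0.3],
  [[0,-0.19,0],[0,0,0],0.3],
  [[0,-0.198,0],[0,0,0],0.3],
])

```text
time: 13.42
tool_pos: [0.5333, -0.3342, 0.1556]
eef_rot: [-0.052, 0.999, -0.0, -0.0]
contact_force: [-5.3, -0.5, 8.7]
gripper_width: 0.396
grip_force: 26.7
```

Request:
apply_moves([
  [[0,-0.003,0],[0,0,0],0.3],
  [[0,-0.006,0],[0,0,0],0.3],
  [[0,-0.009,0],[0,0,0],0.3],
  [[0,-0.012,0],[0,0,0],0.3],
  [[0,-0.015,0],[0,0,0],0.3],
  [[0,-0.018,0],[0,0,0],0.3],
  [[0,-0.021,0],[0,0,0],0.3],
  [[0,-0.024,0],[0,0,0],0.3],
])

```text
time: 14.08
tool_pos: [0.534, -0.3406, 0.1556]
eef_rot: [-0.052, 0.999, -0.0, -0.0]
contact_force: [-4.2, 0.1, 7.4]
gripper_width: 0.398
grip_force: 26.6
```

Run:
```python
from h import *
go(head(.0,.155));hub()
```

```text
t 14.0833 pos [ 0.534  -0.3406  0.1556] shift [ 0.005 -0.005  0.002] turn [-0.    -0.     0.004] w 0.39842886082845314 [-4.2  0.1  7.4]
t 14.083 score 0.8 uv 283.0 320 head [ 0.5329 -0.3412  0.175 ] j 0.0011 head-tcp along Y -0.0005 tcp j 0.0016 x -0.0466 z 0.1556 grip 0.398 26.6 F [-4.2  0.1  7.4] v 0.016
```

Request:
apply_moves([
  [[0,-0.003,0],[0,0,0],0.3],
  [[0,-0.006,0],[0,0,0],0.3],
  [[0,-0.008,0],[0,0,0],0.3],
  [[0,-0.008,0],[0,0,0],0.3],
])

```text
time: 14.47
tool_pos: [0.5341, -0.3422, 0.1556]
eef_rot: [-0.052, 0.999, 0.001, -0.0]
contact_force: [-7.9, 5.5, 9.4]
gripper_width: 0.396
grip_force: 27.0
```

Request:
apply_moves([
  [[0,0.002,0],[0,0,0],0.3],
  [[0,0.002,0],[0,0,0],0.3],
  [[0,0.002,0],[0,0,0],0.3],
  [[0,0.002,0],[0,0,0],0.46],
  [[0,0.002,0],[0,0,0],0.46],
  [[0,0.002,0],[0,0,0],0.46],
  [[0,0.002,0],[0,0,0],0.46],
  [[0,0.002,0],[0,0,0],0.46],
])

```text
time: 15.13
tool_pos: [0.5345, -0.3419, 0.1554]
eef_rot: [-0.052, 0.999, 0.0, -0.0]
contact_force: [0.0, -0.3, -0.5]
gripper_width: 0.458
grip_force: 0.0
```

Run:
```python
from h import *
for i in range(4): hub()
```

```text
t 15.133 score 0.835 uv 282.6 320 head [ 0.5332 -0.3427  0.175 ] j -0.0005 head-tcp along Y -0.0007 tcp j 0.0002 x -0.0463 z 0.1554 grip 0.458 0.0 F [ 0.  -0.3 -0.5] v -0.002
t 15.183 score 0.835 uv 282.6 320 head [ 0.5332 -0.3427  0.175 ] j -0.0005 head-tcp along Y -0.0007 tcp j 0.0002 x -0.0463 z 0.1554 grip 0.458 0.0 F [-0.1 -0.3  0.5] v -0.001
t 15.233 score 0.834 uv 282.6 320 head [ 0.5332 -0.3427  0.175 ] j -0.0005 head-tcp along Y -0.0007 tcp j 0.0002 x -0.0463 z 0.1554 grip 0.464 0.0 F [ 0.3  0.8 -0.8] v -0.0
t 15.283 score 0.831 uv 282.7 320 head [ 0.5332 -0.3427  0.175 ] j -0.0005 head-tcp along Y -0.0006 tcp j 0.0002 x -0.0463 z 0.1555 grip 0.457 0.0 F [-0.6  0.1 -0.5] v -0.001
```

Head at the stop and standing still. Open fully and lift away.

Request:
apply_moves([
  [[0,0,0],[0,0,0],1],
  [[0,0,0],[0,0,0],1],
  [[0,0,0],[0,0,0],1],
  [[0,0,0],[0,0,0],1],
  [[0,0,-0.08],[0,0,0],1],
  [[0,0,-0.19],[0,0,0],1],
  [[0,0,-0.3],[0,0,0],1],
  [[0,0,-0.4],[0,0,0],1],
])

```text
time: 16.0
tool_pos: [0.5343, -0.3419, 0.2774]
eef_rot: [-0.052, 0.999, -0.0, 0.0]
contact_force: [-0.2, -0.7, 0.2]
gripper_width: 1.0
grip_force: 0.0
```

Request:
apply_moves([
  [[0.05,0.14,-0.05],[0,0,0],1],
  [[0.1,0.26,-0.05],[0,0,0],1],
  [[0.15,0.35,-0.05],[0,0,0],1],
  [[0.15,0.35,-0.05],[0,0,0],1],
  [[0.15,0.35,-0.05],[0,0,0],1],
  [[0.15,0.35,-0.05],[0,0,0],1],
])

```text
time: 16.5
tool_pos: [0.479, -0.2426, 0.2909]
eef_rot: [-0.052, 0.999, -0.0, 0.0]
contact_force: [-0.5, -0.5, -0.9]
gripper_width: 0.997
grip_force: 0.0
```

Run:
```python
from h import *
import cv2
from bench import status
print(status.get_obs()["tool_pos"]);m=vision.camera_model("wrist");print(pix(m,head(0)),pix(m,head(.02)))
cv2.imwrite("pics/w9.png",vision.camera("wrist")[:,:,::-1])
```

```text
[ 0.47902876 -0.24261096  0.29087427]
(np.float64(161.64412935885866), np.float64(262.0701050080246)) (np.float64(184.92841462286697), np.float64(262.2131368933534))
```

View pics/w9.png

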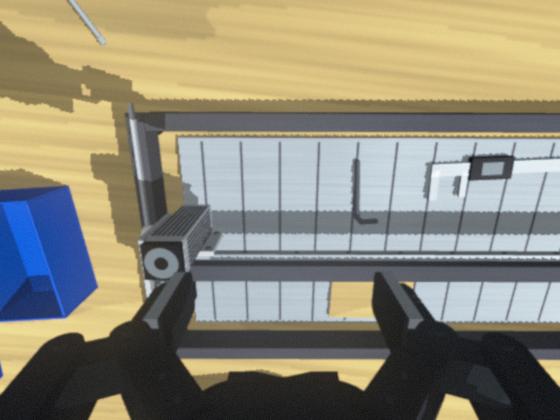

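The fan hub is at (161,263), against a predicted (161.6,262.1) for j=0, so the head is at the right end. The calliper, hex key and panel are where they were, and the hand is clear.

```bash
python3 -c "
from bench import arm
print(arm.hand_in())"
```

```text
the job is handed in; nothing more can be done
None
```

I handed the job in at about 16.5 s: the carriage coasted freely for about 3.4 s each way, still doing about 8 cm/s at each catch, with the hand staying within about 12 mm by my estimate; the head now stands released at the right-hand stop and the calliper, panel and hex key were not touched.

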